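Put the electricity kit back into its storage blocks

ROBOT

A 6-joint arm with a two-finger parallel gripper is mounted at the origin on the work surface. World frame = base frame: x ahead of the robot, y to its left, z up, the work surface at z = 0. Lengths are in m, angles in degrees, forces in N, time in s.
With the tool pointing down it reaches from about 0.375 to 0.9 m from the base axis. Payload 3.1 kg.
Tool frame: the origin (TCP) lies at the very end of the fingers, on their centre line; the grasp point (between the pads) lies 19 mm behind it; z points along the fingers, y is the direction in which the jaws open and shut (so a half turn about z gives the same grasp; the last joint's range is limited). The gripper opens to 87 mm and grips with 3 to 60 N. Pads are 19 mm wide; open, the fingers measure 117 mm over their backs; the gripper's body (75 mm by 190 mm) begins 51 mm behind the grasp point.
Start: joints at [61.335, 30.224, 82.088, -0, 67.689, -10.227], TCP at [0.198, 0.593, 0.223] pointing down, gripper open.
Joint ranges: [-176.69, 176.69], [-43.24, 126.21], [12.49, 139.97], [-82, 262], [0, 151.66], [-163.58, 163.58]. Speed limits (degrees/s): [159.86, 159.86, 180, 180, 180, 180].

INTERFACE

Orientations are given as a 3x3 rotation matrix whose columns are the frame's x, y, z axes.
In Python, from rig import readout, capture, camera_model, bot, spot_in, regions_of gives the robot as it stands.
- The arm moves only by the tool send_rows, never from a script. Its argument "moves" is a list that holds one entry, the list of rows, each a list of 7 numbers: the turn, a rotation vector about the tool's x, y, z in degrees, then the shift along the tool's x, y, z in cm, then the opening, from -1 (shut) to 1 (fully open). A call has exactly 5 rows; each row shifts and turns the commanded pose from where the row before left it, along the tool's axes as they then stand; what a row does not reach is not made up. A row lasts 1/10 s, in which the tool goes at most 50 mm and 8.59 degrees, less where a joint would pass 70% of its speed; a pose out of reach is approached as far as the arm can. A call with a gripper value outside its range is refused whole. The fingers move at their own pace and stop on an object; the grip force is fixed at half the most. Time passes only in rows, so rows that do not move let the fingers close, or fill a call up. It gives the time, the measured TCP pose, the force and the opening at its end, in the units of the state.
- readout.read_state(): the state, without advancing time (a new reading comes with each control period).
- capture(name): name is "scene" or "top"; returns the picture (480x640x3 uint8, blue, green, red); there is no depth.
- camera_model(name): a dict with "camera_matrix" (3x3 intrinsics, pixels), "k1" (the pictures are not rectified: a ray, as slopes to the right and down, at radius r is drawn at 1 + k1 r^2 times it, then the intrinsics apply), "pose" (4x4, takes a point from camera to world coordinates). Camera axes: x right, y up, looking along -z (the intrinsics and any distortion apply to the point x, -y, -z); pixel columns grow to the right and rows downward; lengths in m; the calibration is good to about 2 mm. A picture is of the moment at which its call begins. camera_model takes no time and is no camera call.
- bot.hand_in(): hands the job in, once; it reports no verdict.
Trained networks look in the newest picture that a camera, given by its name, has taken for a name from the list of things; names that differ only in an ending like _2 or _b are one class to them, and where a whole thing is asked for, a point or a joint stands for the part that bears it (a point fixed in the world has none). Each returns a list of dicts, best first, with "p" (0 to 1); they miss things now and then, are a little off and sometimes report something else, mostly with a low value. They report only what shows in the picture. A call takes as long as a camera call.
- spot_in(camera, thing): "location" ([x, y, z] in m, in world coordinates, good to about 4 mm: the middle of the surface that is visible of it).
- regions_of(camera, thing): "mask" (480x640 bool, what is visible of it).
The state is a dict: "time_s": time; "joint_positions": joint angles; "qvel": joint speeds; "tau": joint torques, N m; "position": TCP position; "tcp_rot": TCP orientation; "force": force on the tool from outside, world axes, zero at the start; "moment": the same for the moment, N m; "opening": opening from 0.0 (shut) to 1.0 (fully open).
Only numpy, scipy, OpenCV 4.12 (cv2) and the standard library are available. Lean on these libraries where they do the work, as an engineer would, in place of code of your own. Each camera call takes 0.05 s, during which the arm holds its last target. There are 200 camera calls.

TASK

Clear up after the physics lesson: put the iron yoke, the square coil, the round coil and the lamp holder each into the wooden storage block whose recess has its shape and size, lying flat and upright on the recess floor. Leave the glass beaker and the battery cell that stand among them where they are.

Things in the scene. Friction and masses are not known exactly. Their poses are not given: they have to be found in the camera images.
- yoke_c (a point): Iron yoke: solid laminated dark steel bar, 100 mm long (its x), 24 mm wide (its y), 30 mm high (its z, up), about 0.5 kg, lying on the table. The point is its centre, 15 mm above its underside.
- coil_sq_c (a point): Square coil: copper winding between two black square flanges, 56 x 56 mm (its x and y), 44 mm high, standing flat, with a 26 mm square hole through it from top to bottom; about 0.25 kg. The point is its centre, in the hole, 22 mm above its underside; z up.
- coil_rd_c (a point): Round coil: copper winding between two black round flanges, 48 mm in diameter, 36 mm high, standing flat; about 0.2 kg. The point is its centre, 18 mm above its underside; z up.
- lamp_c (a point): Lamp holder: grey plastic housing 62 mm long (its x), 34 mm wide (its y), 30 mm high, with a small glass bulb in a brass socket on the middle of its top (bulb top 50 mm above the underside) and a black terminal 7 mm high, 10 mm across, 22 mm either side of it along x; about 0.12 kg. The point is the centre of the housing, 15 mm above its underside; z up.
- nest_yoke: Fixed pale wooden block, 10 mm thick, with one open-topped long rectangular recess, 114 mm (its x) by 38 mm (its y) lined with blue felt; the recess floor is 4 mm and the rim 10 mm above the table (6 mm deep), so the part has 7 mm of room all round. Block 130 x 54 mm from above. Origin: centre of the underside, on the table, below the middle of the recess; z up, x along the recess.
- nest_sq: Fixed pale wooden block, 10 mm thick, with one open-topped square recess, 70 x 70 mm lined with blue felt; the recess floor is 4 mm and the rim 10 mm above the table (6 mm deep), so the part has 7 mm of room all round. Block 86 x 86 mm from above. Origin: centre of the underside, on the table, below the middle of the recess; z up, x and y along its sides.
- nest_rd: Fixed pale wooden block, 10 mm thick, with one open-topped round recess, 62 mm in diameter lined with blue felt; the recess floor is 4 mm and the rim 10 mm above the table (6 mm deep), so the part has 7 mm of room all round. Block 78 x 78 mm from above. Origin: centre of the underside, on the table, below the middle of the recess; z up, x and y along the block's sides.
- nest_lamp: Fixed pale wooden block, 10 mm thick, with one open-topped short rectangular recess, 76 mm (its x) by 48 mm (its y) lined with blue felt; the recess floor is 4 mm and the rim 10 mm above the table (6 mm deep), so the part has 7 mm of room all round. Block 92 x 64 mm from above. Origin: centre of the underside, on the table, below the middle of the recess; z up, x along the recess.
- beaker_c (a point): Bystander: small open glass beaker, 42 mm in diameter, 55 mm high, standing on the table; the point is its centre, half-way up. To be left alone.
- cell_c (a point): Bystander: single round battery cell, black with a brass-coloured band at the top, 33 mm in diameter, 58 mm high, standing on end; the point is its centre, half-way up. To be left alone.

How it is judged:
By the outcome, as a careful person would: the job done as asked, in the order asked, and still so for the second after the job is handed in, with the robot touching nothing.
It also fails if it takes over 128 s, if anything falls off the work surface, if the arm or the gripper's body presses on something with over 40 N, if the wrist force passes 120 N, or if a joint passes its speed limit or range.

## Working session

There is one attempt and no reset: what is moved stays moved. The work goes in short steps, Python scripts to look and compute and a tool call to move; the robot and the scene stay as the last step left them, time stands still between calls to the robot, and variables do not carry over. Pictures are saved under pics/ and viewed, about 12 in all and at most 16, crops included, and the job is handed in when it is done.

Besides the shell and the picture viewer there is one more tool, called after "Emit:" as name(argument=value, ...), one argument or row to a line, values as JSON. send_rows: Moves the arm, as the interface text tells. Its arguments: {"type":"object","properties":{"moves":{"type":"array","items":{"type":"array","items":{"type":"array","items":{"type":"number"}}}}},"required":["moves"]}

```bash
ls; mkdir -p pics
python3 - <<'E'
from rig import *
import cv2
for n in("scene","top"):
    cv2.imwrite(f"pics/{n}0.png",capture(n)); m=camera_model(n); print(n,m)
    for t in "yoke_c coil_sq_c coil_rd_c lamp_c nest_yoke nest_sq nest_rd nest_lamp beaker_c cell_c".split():
        print(t,[([round(float(v),3) for v in d["location"]],round(float(d["p"]),2)) for d in spot_in(n,t)][:3])
print(readout.read_state())
E
```

```text
pics
scene {'camera_matrix': array([[537.93265087,   0.        , 318.13420654],
       [  0.        , 537.93265087, 249.96478828],
       [  0.        ,   0.        ,   1.        ]]), 'k1': 0.02624106655933652, 'pose': array([[-0.25550504, -0.7242616 ,  0.64043915,  1.23375624],
       [ 0.96668411, -0.20197356,  0.15725299,  0.16258513],
       [ 0.01545947,  0.65928128,  0.75173745,  0.85819776],
       [ 0.        ,  0.        ,  0.        ,  1.        ]])}
yoke_c [([0.463, 0.097, 0.028], 0.89)]
coil_sq_c [([0.683, 0.074, 0.039], 0.87)]
coil_rd_c [([0.651, -0.231, 0.039], 0.82)]
lamp_c [([0.408, 0.248, 0.034], 0.9)]
nest_yoke [([0.447, -0.087, 0.007], 0.62)]
nest_sq [([0.687, -0.084, 0.006], 0.93)]
nest_rd [([0.543, -0.391, 0.009], 0.9)]
nest_lamp [([0.398, -0.257, 0.005], 0.78), ([0.661, 0.263, 0.046], 0.64)]
beaker_c [([0.403, 0.247, 0.029], 0.74), ([0.397, -0.259, 0.007], 0.24)]
cell_c [([0.66, 0.263, 0.045], 0.89)]
top {'camera_matrix': array([[591.6384919 ,   0.        , 326.78209954],
       [  0.        , 591.6384919 , 231.28301724],
       [  0.        ,   0.        ,   1.
[... 1058 characters left out ...]
  8.20850941e+01,  5.46545467e-04,
        6.76911679e+01, -1.02290335e+01]), 'qvel': array([-0.09628731,  0.09258982, -0.0418316 ,  0.12525075, -0.11098916,
        0.08232619]), 'tau': array([-1.42159683e-04, -4.40023291e+01, -1.76986188e+01,  6.33474695e-02,
        5.04049519e-02, -1.14993361e-05]), 'position': array([0.19764961, 0.59291617, 0.22255814]), 'tcp_rot': array([[-9.48669486e-01,  3.16269198e-01, -9.50790177e-06],
       [ 3.16269198e-01,  9.48669486e-01,  1.00588141e-06],
       [ 9.33798560e-06, -2.05280747e-06, -1.00000000e+00]]), 'force': array([-0.32316697,  0.23263542, -0.72015014]), 'moment': array([ 0.01685875, -0.02951243, -0.02332353]), 'opening': 1.0019781733146407}
```

View pics/top0.png

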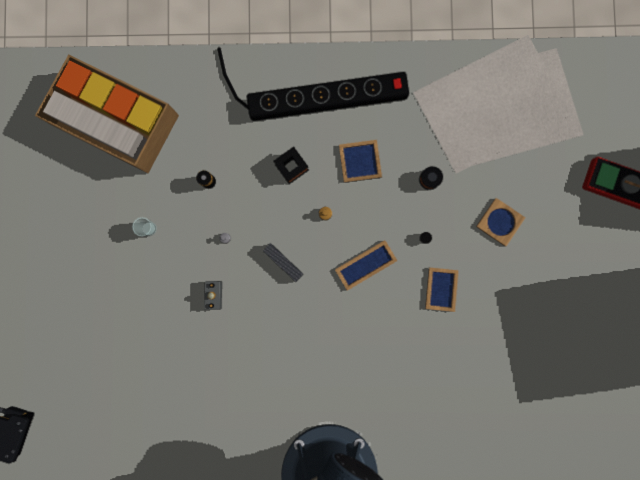

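View pics/scene0.png

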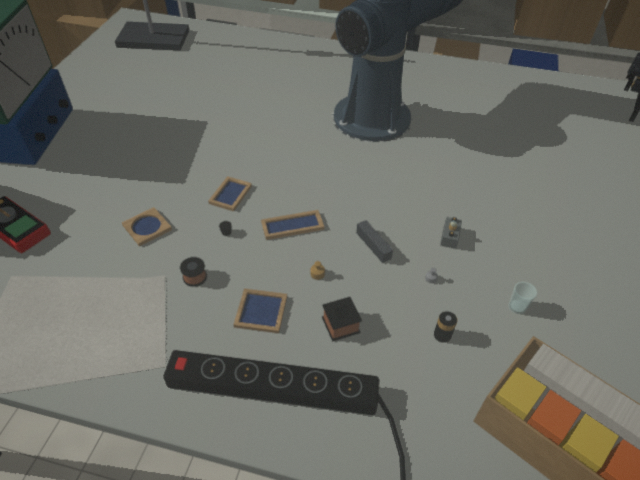

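The top view shows yoke (283,262), square coil (291,166), round coil (431,178), lamp (211,295) and the four blue-felt blocks at (366,265), (360,161), (501,222), (442,290). The beaker is at (144,228) and the cell at (206,180). The scene view agrees. Next I'll fit poses from the masks of both cameras.

```bash
cat > fit.py <<'E'
import numpy as np, cv2
from scipy.optimize import minimize
from rig import *
def project(n,P):
    m=camera_model(n); T=np.linalg.inv(m["pose"]); K=m["camera_matrix"]
    q=np.asarray(P)@T[:3,:3].T+T[:3,3]; s=np.c_[q[:,0]/-q[:,2],-q[:,1]/-q[:,2]]
    s=s*(1+m["k1"]*(s**2).sum(1,keepdims=True)); return s*K[0,0]+K[:2,2]
def box(a,b,z0,z1): return np.array([[x,y,z] for x in(-a/2,a/2) for y in(-b/2,b/2) for z in(z0,z1)])
def cyl(d,z0,z1): return np.array([[d/2*np.cos(t),d/2*np.sin(t),z] for t in np.linspace(0,2*np.pi,40) for z in(z0,z1)])
M={"yoke_c":[box(.1,.024,0,.03)],"coil_sq_c":[box(.056,.056,0,.044)],"coil_rd_c":[cyl(.048,0,.036)],
"lamp_c":[box(.062,.034,0,.03),cyl(.012,.03,.05)],"nest_yoke":[box(.13,.054,0,.01)],"nest_sq":[box(.086,.086,0,.01)],
"nest_rd":[box(.078,.078,0,.01)],"nest_lamp":[box(.092,.064,0,.01)],"beaker_c":[cyl(.042,0,.055)],"cell_c":[cyl(.033,0,.058)]}
def hulls(n,t,p,dz=0):
    c,s=np.cos(p[2]),np.sin(p[2]); R=np.array([[c,-s,0],[s,c,0],[0,0,1]])
    return [cv2.convexHull(project(n,b@R.T+[p[0],p[1],dz]).astype(np.float32)) for b in M[t]]
def render(n,t,p,dz=0):
    im=np.zeros((480*2,640*2),np.uint8)
    for h in hulls(n,t,p,dz): cv2.fillConvexPoly(im,np.round((h*2+.5)*64).astype(np.int32),255,shift=6)
    return cv2.GaussianBlur(cv2.resize(im,(640,480),interpolation=cv2.INTER_AREA).astype(float)/255,(0,0),1)
def masks(cams,t,near,rad=60):
    out={}
    for n in cams:
        u=project(n,[[*near,.02]])[0]
        for d in regions_of(n,t):
            m=d["mask"]; ys,xs=np.nonzero(m)
            if len(ys) and np.hypot(xs.mean()-u[0],ys.mean()-u[1])<25:
                out[n]=cv2.GaussianBlur(m.astype(float),(0,0),1); break
    return out
def fit(t,near,mk,yaws,dz=0):
    best=None
    def cost(q): 
        p=[q[0]/100,q[1]/100,q[2]]
        return sum(((render(n,t,p,dz)-m)**2).sum()/m.sum() for n,m in mk.items())
    for y in yaws:
        r=minimize(cost,[near[0]*100,near[1]*100,y],method="Nelder-Mead",options=dict(initial_simplex=np.array([[0,0,0],[1,0,0],[0,1,0],[0,0,.3]])+[near[0]*100,near[1]*100,y],maxiter=90,xatol=.01,fatol=1e-4))
        if best is None or r.fun<best.fun: best=r
    q=best.x; return [q[0]/100,q[1]/100,q[2]],best.fun/len(mk)
E
cat > run1.py <<'E'
from fit import *
near=dict(yoke_c=(.463,.094),coil_sq_c=(.675,.075),coil_rd_c=(.645,-.233),lamp_c=(.395,.25),nest_yoke=(.449,-.088),nest_sq=(.686,-.081),nest_rd=(.543,-.392),nest_lamp=(.397,-.256),beaker_c=(.544,.402),cell_c=(.65,.26))
ov={n:capture(n) for n in("top","scene")}
for t,p in near.items():
    mk=masks(("top","scene"),t,p)
    rd=t in("coil_rd_c","beaker_c","cell_c")
    for k in ([mk]+[{n:m} for n,m in mk.items()] if len(mk)>1 else [mk]):
        if not k: print(t,"none");continue
        f,e=fit(t,p,k,[0] if rd else ([0,.4,.8,1.2] if t in("coil_sq_c","nest_sq","nest_rd") else [0,.8,1.57,2.3]))
        print(t,list(k),np.round(np.array(f[:2])*1000,1),round(np.degrees(f[2])%180,1),round(e,3),flush=True)
        if k is mk:
            for n in ov: 
                for h in hulls(n,t,f): cv2.polylines(ov[n],[np.round(h*16).astype(int)],True,(0,255,0),1,cv2.LINE_AA,4)
cv2.imwrite("pics/ov.png",np.hstack([cv2.resize(ov["top"][120:330,110:540],None,fx=1.86,fy=1.86)]))
cv2.imwrite("pics/ov2.png",cv2.resize(ov["scene"][160:360,100:560],None,fx=1.7,fy=1.7))
E
time python3 run1.py
```

```text
yoke_c ['top', 'scene'] [456.6  95.2] 44.2 0.037
yoke_c ['top'] [457.3  96.8] 44.8 0.013
yoke_c ['scene'] [457.   94.2] 44.0 0.044
coil_sq_c ['top', 'scene'] [673.6  74.4] 34.6 0.084
coil_sq_c ['top'] [673.   76.9] 36.6 0.113
coil_sq_c ['scene'] [673.2  72. ] 32.4 0.012
coil_rd_c ['top'] [ 639.2 -235.1] 20.9 0.017
lamp_c ['top', 'scene'] [389.  249.7] 178.4 0.034
lamp_c ['top'] [389.2 252. ] 178.9 0.016
lamp_c ['scene'] [387.8 248.1] 177.4 0.009
nest_yoke ['top', 'scene'] [448.8 -88.5] 119.8 0.015
nest_yoke ['top'] [449.2 -86.7] 120.0 0.007
nest_yoke ['scene'] [447.7 -90.2] 118.7 0.006
nest_sq ['top', 'scene'] [684.  -81.2] 6.6 0.014
nest_sq ['top'] [683.9 -79.1] 6.8 0.005
nest_sq ['scene'] [684.1 -82.6] 97.1 0.006
nest_rd ['top', 'scene'] [ 539.2 -392.3] 54.8 0.014
nest_rd ['top'] [ 539.4 -390.3] 53.5 0.001
nest_rd ['scene'] [ 538.6 -394.9] 55.0 0.002
nest_lamp ['top', 'scene'] [ 392.3 -255.2] 173.6 0.017
nest_lamp ['top'] [ 392.3 -253.4] 173.2 0.005
nest_lamp ['scene'] [ 391.7 -257.5] 172.7 0.003
beaker_c ['top', 'scene'] [538.3 396.6] 22.9 0.099
beaker_c ['top'] [538.9 400. ] 13.1 0.102
beaker_c ['scene'] [538.8 394.8] 27.0 0.047
cell_c ['top', 'scene'] [643.  261.6] 13.8 0.086
cell_c ['top'] [643.  264.2] 8.8 0.009
cell_c ['scene'] [645.5 259.7] 12.5 0.085
real	1m45.401s
user	1m9.012s
sys	0m24.072s
```

View pics/ov.png

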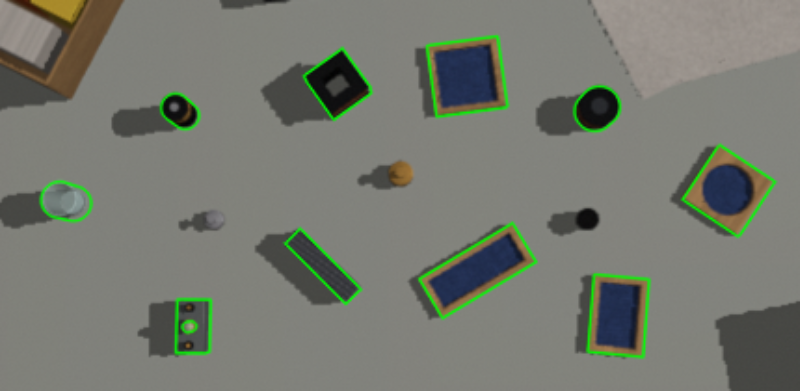

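View pics/ov2.png

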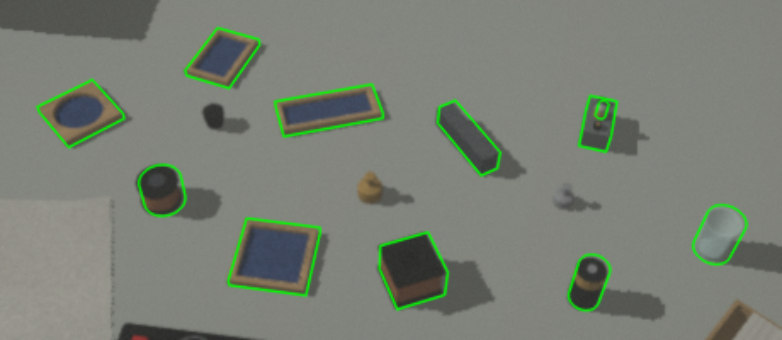

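All fits lie on the outlines. The two cameras differ by a consistent 4 mm or so in y, so I use the joint fit. Round coil only showed in the top view, so I shift it to y ≈ -0.237. Next is a small planner for the rows.

```bash
cat > plan.py <<'E'
import sys, json, numpy as np
from rig import readout
# usage: plan.py grip x y z jaw [x y z jaw ...]  ; waypoints in mm / deg
def plan(grip,W):
    s=readout.read_state(); p=np.array(s["position"])*100; R=s["tcp_rot"]; yaw=np.degrees(np.arctan2(R[1,1],R[0,1]))
    print("t",round(s["time_s"],2),"pos",np.round(p*10,1),"jaw",round(yaw,1),"tilt",np.round(R[:2,2],3),"F",np.round(s["force"],1),"open mm",round(s["opening"]*87,1))
    rows=[]
    for x,y,z,j in W:
        t=np.array([x,y,z])/10
        n=max(1,int(np.ceil(max(np.linalg.norm(t-p)/4.5,abs(j-yaw)/8))))
        for k in range(n):
            a=np.radians(yaw); Y=np.array([np.cos(a),np.sin(a),0]); Z=np.array([0,0,-1]); X=np.cross(Y,Z)
            d=(t-p)/(n-k); l=np.round([d@X,d@Y,d@Z],2); w=round(-(j-yaw)/(n-k),1)
            rows.append([0,0,w,*l.tolist(),grip]); p=p+l[0]*X+l[1]*Y+l[2]*Z; yaw-=w
    while len(rows)%5: rows.append([0,0,0,0,0,0,grip])
    for i in range(0,len(rows),5): print(json.dumps(rows[i:i+5]))
if __name__=="__main__":
    a=[float(v) for v in sys.argv[1:]]; plan(a[0],np.array(a[1:]).reshape(-1,4))
E
python3 plan.py 1 457 95 110 -45.8
```

```text
t 2.2 pos [197.6 592.9 222.5] jaw 71.6 tilt [-0. -0.] F [-0.3 -0.7  0. ] open mm 87.2
[[0, 0, 7.8, -2.69, -2.6, 0.75, 1.0], [0, 0, 7.8, -3.02, -2.21, 0.75, 1.0], [0, 0, 7.8, -3.29, -1.78, 0.75, 1.0], [0, 0, 7.8, -3.5, -1.32, 0.75, 1.0], [0, 0, 7.8, -3.65, -0.83, 0.75, 1.0]]
[[0, 0, 7.8, -3.73, -0.33, 0.75, 1.0], [0, 0, 7.8, -3.74, 0.18, 0.75, 1.0], [0, 0, 7.8, -3.68, 0.68, 0.75, 1.0], [0, 0, 7.9, -3.55, 1.18, 0.75, 1.0], [0, 0, 7.8, -3.36, 1.66, 0.75, 1.0]]
[[0, 0, 7.9, -3.1, 2.09, 0.75, 1.0], [0, 0, 7.8, -2.78, 2.5, 0.75, 1.0], [0, 0, 7.9, -2.42, 2.86, 0.75, 1.0], [0, 0, 7.8, -2.01, 3.16, 0.75, 1.0], [0, 0, 7.9, -1.55, 3.41, 0.75, 1.0]]
```

Emit:
send_rows(
  moves=[
    [[0,0,7.8,-2.7,-2.6,0.75,1],[0,0,7.8,-3.0,-2.2,0.75,1],[0,0,7.8,-3.3,-1.8,0.75,1],[0,0,7.8,-3.5,-1.3,0.75,1],[0,0,7.8,-3.65,-0.8,0.75,1]],
  ],
)

```text
time_s: 2.7
position: [0.285, 0.4262, 0.185]
tcp_rot: [[-0.534, 0.846, 0.001], [0.846, 0.534, 0.0], [0.0, 0.001, -1.0]]
force: [0.3, 0.4, 0.3]
opening: 1.004
```

Emit:
send_rows(
  moves=[
    [[0,0,7.8,-3.7,-0.3,0.75,1],[0,0,7.8,-3.7,0.2,0.75,1],[0,0,7.8,-3.7,0.7,0.75,1],[0,0,7.8,-3.55,1.2,0.75,1],[0,0,7.8,-3.35,1.65,0.75,1]],
  ],
)

```text
time_s: 3.2
position: [0.3723, 0.261, 0.1476]
tcp_rot: [[0.117, 0.993, 0.001], [0.993, -0.117, 0.0], [0.001, 0.001, -1.0]]
force: [0.6, -0.3, -0.0]
opening: 1.0
```

Emit:
send_rows(
  moves=[
    [[0,0,7.8,-3.1,2.1,0.75,1],[0,0,7.8,-2.8,2.5,0.75,1],[0,0,7.8,-2.4,2.85,0.75,1],[0,0,7.8,-2.0,3.15,0.75,1],[0,0,7.8,-1.55,3.4,0.75,1]],
  ],
)

```text
time_s: 3.7
position: [0.4594, 0.0952, 0.11]
tcp_rot: [[0.717, 0.698, 0.001], [0.698, -0.717, 0.0], [0.001, 0.001, -1.0]]
force: [0.2, 1.1, -0.4]
opening: 0.999
```

Emit:
send_rows(
  moves=[
    [[0,0,0,0,0,0,1],[0,0,0,0,0,0,1],[0,0,0,0,0,0,1],[0,0,0,0,0,0,1],[0,0,0,0,0,0,1]],
  ],
)

```text
time_s: 4.2
position: [0.4579, 0.0977, 0.1103]
tcp_rot: [[0.711, 0.703, 0.0], [0.703, -0.711, 0.0], [0.0, 0.0, -1.0]]
force: [1.0, 0.5, 0.4]
opening: 0.998
```

```bash
python3 plan.py 1 457 95 60 -45.8 457 95 9 -45.8
```

```text
t 4.2 pos [457.9  97.7 110.3] jaw -45.3 tilt [0. 0.] F [1.  0.5 0.4] open mm 86.9
[[0, 0, 0.2, -0.13, 0.07, 2.52, 1.0], [0, 0, 0.3, -0.12, 0.06, 2.51, 1.0], [0, 0, -0.0, -0.0, 0.0, 2.55, 1.0], [0, 0, -0.0, -0.0, 0.0, 2.55, 1.0], [0, 0, 0, 0, 0, 0, 1.0]]
```

Emit:
send_rows(
  moves=[
    [[0,0,0.5,-0.25,0.13,2.5,1],[0,0,0,0,0,2.5,1],[0,0,0,0,0,2.5,1],[0,0,0,0,0,2.6,1],[0,0,0,0,0,0,1]],
  ],
)

```text
time_s: 4.7
position: [0.4555, 0.0947, 0.0069]
tcp_rot: [[0.718, 0.696, -0.006], [0.696, -0.718, 0.0], [-0.004, -0.004, -1.0]]
force: [-0.9, 0.2, 0.2]
opening: 0.999
```

Emit:
send_rows(
  moves=[
    [[0,0,0,0,0,0,-1],[0,0,0,0,0,0,-1],[0,0,0,0,0,0,-1],[0,0,0,0,0,0,-1],[0,0,0,0,0,0,-1]],
  ],
)

```text
time_s: 5.2
position: [0.458, 0.094, 0.0098]
tcp_rot: [[0.719, 0.695, 0.001], [0.695, -0.719, -0.0], [0.001, 0.001, -1.0]]
force: [0.0, -0.5, -0.6]
opening: 0.631
```

Emit:
send_rows(
  moves=[
    [[0,0,0,0,0,0,-1],[0,0,0,0,0,0,-1],[0,0,0,0,0,0,-1],[0,0,0,0,0,0,-1],[0,0,0,0,0,0,-1]],
  ],
)

```text
time_s: 5.7
position: [0.4582, 0.0938, 0.0091]
tcp_rot: [[0.719, 0.695, 0.001], [0.695, -0.719, -0.0], [0.001, 0.001, -1.0]]
force: [1.5, -2.4, 0.3]
opening: 0.276
```

```bash
python3 plan.py -1 457 95 90 -45.8 449 -88.5 90 29.8
```

```text
t 5.7 pos [458.2  93.8   9.1] jaw -46.0 tilt [ 0.001 -0.   ] F [ 1.5 -2.4  0.3] open mm 24.0
[[0, 0, -0.1, 0.0, -0.09, -4.05, -1.0], [0, 0, -0.1, 0.0, -0.08, -4.04, -1.0], [0, 0, -7.6, -1.34, 1.26, -0.0, -1.0], [0, 0, -7.6, -1.49, 1.07, -0.0, -1.0], [0, 0, -7.5, -1.62, 0.86, -0.0, -1.0]]
[[0, 0, -7.6, -1.72, 0.65, -0.0, -1.0], [0, 0, -7.5, -1.79, 0.41, -0.0, -1.0], [0, 0, -7.6, -1.83, 0.17, -0.0, -1.0], [0, 0, -7.5, -1.83, -0.07, -0.0, -1.0], [0, 0, -7.6, -1.81, -0.31, -0.0, -1.0]]
[[0, 0, -7.5, -1.76, -0.54, -0.0, -1.0], [0, 0, -7.6, -1.67, -0.77, -0.0, -1.0], [0, 0, 0, 0, 0, 0, -1.0], [0, 0, 0, 0, 0, 0, -1.0], [0, 0, 0, 0, 0, 0, -1.0]]
```

Emit:
send_rows(
  moves=[
    [[0,0,0,0,0,0,-1],[0,0,0,0,0,-1,-1],[0,0,0,0,0,-2,-1],[0,0,0,0,0,-2.5,-1],[0,0,0,0,0,-2.5,-1]],
  ],
)

```text
time_s: 6.2
position: [0.4555, 0.0944, 0.0894]
tcp_rot: [[0.719, 0.696, -0.004], [0.696, -0.719, 0.0], [-0.003, -0.003, -1.0]]
force: [0.8, 0.2, -6.9]
opening: 0.273
```

Emit:
send_rows(
  moves=[
    [[0,0,-7.5,-1.35,1.25,0,-1],[0,0,-7.5,-1.5,1.05,0,-1],[0,0,-7.5,-1.6,0.85,0,-1],[0,0,-7.5,-1.7,0.65,0,-1],[0,0,-7.5,-1.8,0.4,0,-1]],
  ],
)

```text
time_s: 6.7
position: [0.4509, 0.0027, 0.0889]
tcp_rot: [[0.141, 0.99, -0.003], [0.99, -0.141, 0.001], [0.001, -0.003, -1.0]]
force: [-0.4, -0.0, -6.6]
opening: 0.273
```

Emit:
send_rows(
  moves=[
    [[0,0,-7.5,-1.85,0.15,0,-1],[0,0,-7.5,-1.85,-0.05,0,-1],[0,0,-7.5,-1.8,-0.3,0,-1],[0,0,-7.5,-1.75,-0.55,0,-1],[0,0,-7.5,-1.65,-0.75,0,-1]],
  ],
)

```text
time_s: 7.2
position: [0.446, -0.0887, 0.0888]
tcp_rot: [[-0.49, 0.871, -0.003], [0.871, 0.491, 0.002], [0.003, -0.002, -1.0]]
force: [0.6, 0.9, -5.8]
opening: 0.276
```

Emit:
send_rows(
  moves=[
    [[0,0,0,0,0,0,-1],[0,0,0,0,0,0,-1],[0,0,0,0,0,0,-1],[0,0,0,0,0,0,-1],[0,0,0,0,0,0,-1]],
  ],
)

```text
time_s: 7.7
position: [0.4474, -0.0882, 0.089]
tcp_rot: [[-0.486, 0.874, -0.001], [0.874, 0.486, 0.0], [0.001, -0.0, -1.0]]
force: [0.3, 0.1, -6.0]
opening: 0.273
```

```bash
python3 plan.py -1 449 -88.5 55 29.8 449 -88.5 15 29.8
python3 - <<'E'
from rig import *
import cv2
im=capture("scene"); cv2.imwrite("pics/a1.png",cv2.resize(im[120:320,200:420],None,fx=2.5,fy=2.5))
E
```

```text
t 7.7 pos [447.4 -88.2  89. ] jaw 29.1 tilt [-0.001  0.   ] F [ 0.3  0.1 -6. ] open mm 23.8
[[0, 0, -0.7, -0.11, 0.13, 3.4, -1.0], [0, 0, -0.0, 0.0, -0.0, 4.0, -1.0], [0, 0, 0, 0, 0, 0, -1.0], [0, 0, 0, 0, 0, 0, -1.0], [0, 0, 0, 0, 0, 0, -1.0]]
```

View pics/a1.png

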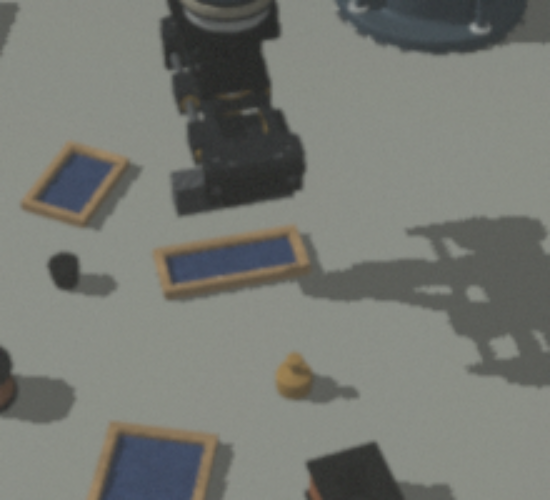

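The yoke (dark bar at the left of the gripper, crop ~(185,190)) hangs level above the yoke block. Lowering it.

Emit:
send_rows(
  moves=[
    [[0,0,-0.7,-0.1,0.1,2.5,-1],[0,0,0,0,0,2.5,-1],[0,0,0,0,0,1.5,-1],[0,0,0,0,0,0.5,-1],[0,0,0,0,0,0.3,-1]],
  ],
)

```text
time_s: 8.25
position: [0.4491, -0.0892, 0.0157]
tcp_rot: [[-0.497, 0.868, -0.0], [0.868, 0.497, 0.0], [0.0, -0.0, -1.0]]
force: [-1.3, -0.3, -6.0]
opening: 0.277
```

Emit:
send_rows(
  moves=[
    [[0,0,0,0,0,0.2,-1],[0,0,0,0,0,0,-1],[0,0,0,0,0,0,-1],[0,0,0,0,0,0,0],[0,0,0,0,0,0,0.2]],
  ],
)

```text
time_s: 8.75
position: [0.4497, -0.0897, 0.0149]
tcp_rot: [[-0.496, 0.868, 0.002], [0.868, 0.496, -0.001], [-0.002, 0.001, -1.0]]
force: [0.5, -0.5, 0.8]
opening: 0.382
```

Emit:
send_rows(
  moves=[
    [[0,0,0,0,0,0,0.2],[0,0,0,0,0,0,0.2],[0,0,0,0,0,0,0.2],[0,0,0,0,0,0,0.2],[0,0,0,0,0,0,0.2]],
  ],
)

```text
time_s: 9.25
position: [0.449, -0.0894, 0.014]
tcp_rot: [[-0.496, 0.868, -0.0], [0.868, 0.496, -0.0], [0.0, -0.0, -1.0]]
force: [-0.3, 0.3, 0.8]
opening: 0.598
```

```bash
python3 plan.py 1 449 -88.5 110 29.8 673.5 74.5 110 34.6
```

```text
t 9.25 pos [449.  -89.4  14. ] jaw 29.8 tilt [-0. -0.] F [-0.3  0.3  0.8] open mm 52.0
[[0, 0, -0.0, 0.02, 0.01, -3.2, 1.0], [0, 0, -0.0, 0.03, 0.02, -3.2, 1.0], [0, 0, -0.0, 0.02, 0.01, -3.2, 1.0], [0, 0, -0.7, 0.43, 3.94, 0.0, 1.0], [0, 0, -0.7, 0.38, 3.95, 0.0, 1.0]]
[[0, 0, -0.7, 0.33, 3.95, 0.0, 1.0], [0, 0, -0.7, 0.29, 3.95, 0.0, 1.0], [0, 0, -0.7, 0.24, 3.96, 0.0, 1.0], [0, 0, -0.7, 0.19, 3.96, 0.0, 1.0], [0, 0, -0.6, 0.14, 3.96, 0.0, 1.0]]
```

Emit:
send_rows(
  moves=[
    [[0,0,0,0,0,-3.2,0.2],[0,0,0,0,0,-3.2,0.2],[0,0,0,0,0,-3.2,1],[0,0,-0.7,0.45,3.95,0,1],[0,0,-0.7,0.4,3.95,0,1]],
  ],
)

```text
time_s: 9.75
position: [0.514, -0.0425, 0.1116]
tcp_rot: [[-0.516, 0.857, 0.002], [0.857, 0.516, -0.001], [-0.002, 0.001, -1.0]]
force: [0.3, -0.9, -0.8]
opening: 0.789
```

Emit:
send_rows(
  moves=[
    [[0,0,-0.7,0.35,3.95,0,1],[0,0,-0.7,0.3,3.95,0,1],[0,0,-0.7,0.25,3.95,0,1],[0,0,-0.7,0.2,3.95,0,1],[0,0,-0.7,0.15,3.95,0,1]],
  ],
)

```text
time_s: 10.25
position: [0.6735, 0.0757, 0.1097]
tcp_rot: [[-0.569, 0.822, -0.001], [0.822, 0.569, -0.0], [0.001, -0.001, -1.0]]
force: [0.3, -1.6, -0.1]
opening: 0.996
```

Emit:
send_rows(
  moves=[
    [[0,0,0,0,0,0,1],[0,0,0,0,0,0,1],[0,0,0,0,0,0,1],[0,0,0,0,0,0,1],[0,0,0,0,0,0,1]],
  ],
)

```text
time_s: 10.75
position: [0.672, 0.0736, 0.1101]
tcp_rot: [[-0.568, 0.823, -0.001], [0.823, 0.568, -0.0], [0.0, -0.001, -1.0]]
force: [0.1, 0.1, 0.3]
opening: 1.001
```

```bash
python3 plan.py 1 673.5 74.5 21 34.6
python3 - <<'E'
from fit import *
im=capture("scene"); capture("top"); p=(.449,-.0885)
mk=masks(("top","scene"),"yoke_c",p)
for k in [mk]+[{n:m} for n,m in mk.items()]:
    f,e=fit("yoke_c",p,k,[2.1],.004); print(list(k),f[:2],np.degrees(f[2]),e)
cv2.imwrite("pics/a2.png",cv2.resize(im[180:360,200:420],None,fx=3,fy=3))
E
```

```text
t 10.75 pos [672.   73.6 110.1] jaw 34.6 tilt [-0.001 -0.   ] F [0.1 0.1 0.3] open mm 87.1
[[0, 0, -0.0, -0.01, 0.09, 4.46, 1.0], [0, 0, -0.0, -0.0, 0.09, 4.45, 1.0], [0, 0, 0, 0, 0, 0, 1.0], [0, 0, 0, 0, 0, 0, 1.0], [0, 0, 0, 0, 0, 0, 1.0]]
['top', 'scene'] [np.float64(0.4479467940826374), np.float64(-0.08767170596269885)] 120.77691795889606 0.10469519261340243
['top'] [np.float64(0.44788310498644307), np.float64(-0.08549140362137297)] 120.51396580935423 0.006670970224150751
['scene'] [np.float64(0.44738925777338534), np.float64(-0.0910926243987102)] 123.15205477669436 0.16647561104108258
```

View pics/a2.png

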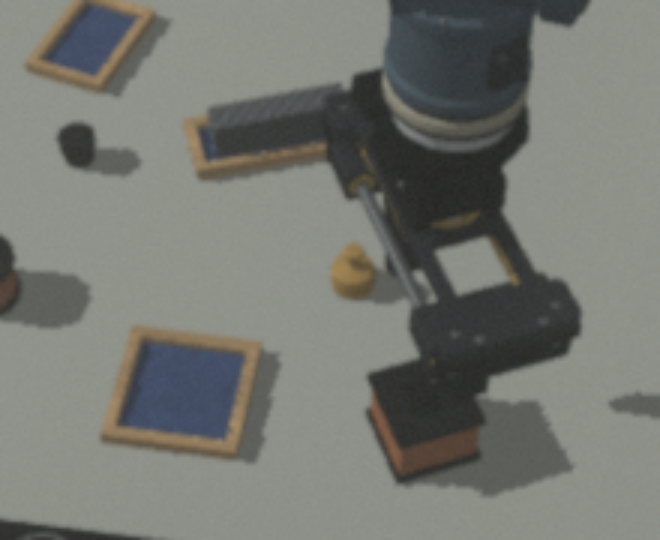

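The yoke sits in its recess (crop ~(275,120)), within about 1 mm of the block centre. The square coil's flanges overhang the winding, so I grip at the top flange.

Emit:
send_rows(
  moves=[
    [[0,0,0,0,0.15,3,1],[0,0,0,0,0,3,1],[0,0,0,0,0,2,1],[0,0,0,0,0,0.9,1],[0,0,0,0,0,0,-1]],
  ],
)

```text
time_s: 11.45
position: [0.673, 0.0753, 0.0197]
tcp_rot: [[-0.569, 0.823, -0.003], [0.823, 0.569, 0.0], [0.002, -0.002, -1.0]]
force: [-0.7, -0.3, 0.9]
opening: 0.965
```

Emit:
send_rows(
  moves=[
    [[0,0,0,0,0,0,-1],[0,0,0,0,0,0,-1],[0,0,0,0,0,0,-1],[0,0,0,0,0,0,-1],[0,0,0,0,0,0,-1]],
  ],
)

```text
time_s: 11.95
position: [0.6739, 0.075, 0.0221]
tcp_rot: [[-0.569, 0.822, -0.0], [0.822, 0.569, -0.001], [-0.001, -0.001, -1.0]]
force: [-2.4, -0.8, 4.7]
opening: 0.637
```

Emit:
send_rows(
  moves=[
    [[0,0,0,0,0,0,-1],[0,0,0,0,0,0,-1],[0,0,0,0,0,-0.5,-1],[0,0,0,0,0,-1,-1],[0,0,0,0,0,-1.5,-1]],
  ],
)

```text
time_s: 12.45
position: [0.6732, 0.0756, 0.0506]
tcp_rot: [[-0.569, 0.823, -0.002], [0.823, 0.569, 0.0], [0.002, -0.002, -1.0]]
force: [-0.6, -0.2, -2.9]
opening: 0.638
```

```bash
python3 plan.py -1 673.5 74.5 85 34.6 684 -81.2 85 6.6;  python3 - <<'E'
from rig import *
import cv2
im=capture("scene"); cv2.imwrite("pics/a3.png",cv2.resize(im[240:360,280:400],None,fx=4,fy=4))
E
```

```text
t 12.45 pos [673.2  75.6  50.6] jaw 34.7 tilt [-0.002  0.   ] F [-0.6 -0.2 -2.9] open mm 55.5
[[0, 0, 0.1, -0.11, -0.04, -3.44, -1.0], [0, 0, 7.0, -3.35, -1.99, 0.0, -1.0], [0, 0, 7.0, -3.57, -1.57, 0.0, -1.0], [0, 0, 7.0, -3.74, -1.12, 0.0, -1.0], [0, 0, 7.0, -3.84, -0.65, 0.0, -1.0]]
```

View pics/a3.png

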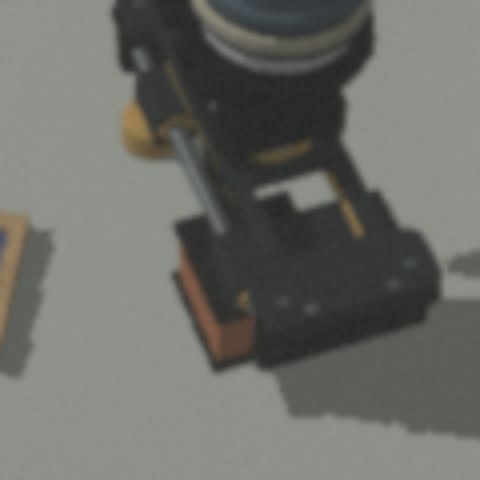

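The coil is held level, at 55.5 mm opening. Carrying it at moderate speed.

Emit:
send_rows(
  moves=[
    [[0,0,0,-0.1,0,-1.7,-1],[0,0,0,0,0,-1.7,-1],[0,0,5,-1.7,-1.0,0,-1],[0,0,5,-2.5,-1.3,0,-1],[0,0,5,-2.6,-1.05,0,-1]],
  ],
)

```text
time_s: 13.0
position: [0.679, -0.0015, 0.0862]
tcp_rot: [[-0.334, 0.942, 0.002], [0.942, 0.334, -0.0], [-0.001, 0.002, -1.0]]
force: [0.7, 0.1, -3.7]
opening: 0.637
```

Emit:
send_rows(
  moves=[
    [[0,0,5,-2.7,-0.8,0,-1],[0,0,5,-2.75,-0.6,0,-1],[0,0,3,-1.8,-0.2,0,-1],[0,0,0,0,0,0,-1],[0,0,0,0,0,0,-1]],
  ],
)

```text
time_s: 13.5
position: [0.6821, -0.0753, 0.0853]
tcp_rot: [[-0.116, 0.993, 0.0], [0.993, 0.116, 0.001], [0.001, 0.0, -1.0]]
force: [0.9, -0.5, -2.8]
opening: 0.64
```

```bash
python3 plan.py -1 684 -81.2 85 6.6 684 -81.2 26 6.6
```

```text
t 13.5 pos [682.1 -75.3  85.3] jaw 6.7 tilt [0.    0.001] F [ 0.9 -0.5 -2.8] open mm 55.7
[[0, 0, 0.1, -0.61, 0.12, 0.03, -1.0], [0, 0, -0.0, 0.0, -0.0, 2.95, -1.0], [0, 0, -0.0, 0.0, -0.0, 2.95, -1.0], [0, 0, 0, 0, 0, 0, -1.0], [0, 0, 0, 0, 0, 0, -1.0]]
```

Emit:
send_rows(
  moves=[
    [[0,0,0,-0.6,0.1,0,-1],[0,0,0,0,0,2,-1],[0,0,0,0,0,2,-1],[0,0,0,0,0,1.3,-1],[0,0,0,0,0,0.3,-1]],
  ],
)

```text
time_s: 14.0
position: [0.6825, -0.0802, 0.027]
tcp_rot: [[-0.117, 0.993, -0.004], [0.993, 0.117, 0.001], [0.002, -0.004, -1.0]]
force: [-0.1, 0.5, -3.4]
opening: 0.64
```

Emit:
send_rows(
  moves=[
    [[0,0,0,0,0,0.3,-1],[0,0,0,0,0,0.1,-1],[0,0,0,0,0,0,-1],[0,0,0,0,0,0,-1],[0,0,0,0,0,0,0.7]],
  ],
)

```text
time_s: 14.5
position: [0.685, -0.0819, 0.0259]
tcp_rot: [[-0.116, 0.993, 0.003], [0.993, 0.116, -0.001], [-0.001, 0.003, -1.0]]
force: [-0.1, -0.9, -0.1]
opening: 0.674
```

Emit:
send_rows(
  moves=[
    [[0,0,0,0,0,0,1],[0,0,0,0,0,0,1],[0,0,0,0,0,0,1],[0,0,0,0,0,0,1],[0,0,0,0,0,0,1]],
  ],
)

```text
time_s: 15.0
position: [0.6839, -0.0816, 0.025]
tcp_rot: [[-0.116, 0.993, 0.0], [0.993, 0.116, -0.0], [-0.0, 0.0, -1.0]]
force: [0.1, -0.3, -0.7]
opening: 0.987
```

```bash
python3 plan.py 1 684 -81.2 115 6.6 639 -237 115 -20
```

```text
t 15.0 pos [683.9 -81.6  25. ] jaw 6.7 tilt [ 0. -0.] F [ 0.1 -0.3 -0.7] open mm 85.9
[[0, 0, 0.0, 0.01, 0.0, -3.0, 1.0], [0, 0, 0.0, 0.01, 0.01, -3.0, 1.0], [0, 0, 0.1, 0.02, 0.0, -3.0, 1.0], [0, 0, 6.6, -3.74, -1.56, -0.0, 1.0], [0, 0, 6.7, -3.9, -1.12, -0.0, 1.0]]
[[0, 0, 6.6, -4.0, -0.66, -0.0, 1.0], [0, 0, 6.7, -4.05, -0.2, -0.0, 1.0], [0, 0, 0, 0, 0, 0, 1.0], [0, 0, 0, 0, 0, 0, 1.0], [0, 0, 0, 0, 0, 0, 1.0]]
```

Emit:
send_rows(
  moves=[
    [[0,0,0,0,0,-3,1],[0,0,0,0,0,-3,1],[0,0,0,0,0,-3,1],[0,0,6.7,-3.75,-1.55,0,1],[0,0,6.7,-3.9,-1.1,0,1]],
  ],
)

```text
time_s: 15.5
position: [0.6629, -0.1594, 0.1169]
tcp_rot: [[0.119, 0.993, 0.003], [0.993, -0.119, -0.002], [-0.001, 0.004, -1.0]]
force: [0.7, -0.2, -1.1]
opening: 0.998
```

Emit:
send_rows(
  moves=[
    [[0,0,6.7,-4,-0.65,0,1],[0,0,6.7,-4.05,-0.2,0,1],[0,0,0,0,0,0,1],[0,0,0,0,0,0,1],[0,0,0,0,0,0,1]],
  ],
)

```text
time_s: 16.0
position: [0.6393, -0.2364, 0.1149]
tcp_rot: [[0.343, 0.939, -0.0], [0.939, -0.343, 0.001], [0.001, -0.001, -1.0]]
force: [-0.2, 0.5, -0.1]
opening: 0.999
```

```bash
python3 plan.py 1 639 -237 15 -20
python3 - <<'E'
from fit import *
im=capture("scene"); capture("top"); p=(.684,-.081)
mk=masks(("top","scene"),"coil_sq_c",p)
for k in [mk]+[{n:m} for n,m in mk.items()]:
    f,e=fit("coil_sq_c",p,k,[.12],.004); print(list(k),f[:2],np.degrees(f[2]),e)
cv2.imwrite("pics/a4.png",cv2.resize(im[180:360,120:340],None,fx=3,fy=3))
E
```

```text
t 16.0 pos [ 639.3 -236.4  114.9] jaw -20.1 tilt [-0.     0.001] F [-0.2  0.5 -0.1] open mm 86.9
[[0, 0, -0.0, -0.02, -0.0, 3.33, 1.0], [0, 0, -0.0, -0.02, -0.0, 3.33, 1.0], [0, 0, -0.1, -0.03, -0.01, 3.33, 1.0], [0, 0, 0, 0, 0, 0, 1.0], [0, 0, 0, 0, 0, 0, 1.0]]
['top', 'scene'] [np.float64(0.683946091672803), np.float64(-0.08115975409137814)] 8.499693736027693 0.08830587033432652
['top'] [np.float64(0.6837527987004904), np.float64(-0.07907696540068282)] 7.027406639028613 0.1289772976836118
['scene'] [np.float64(0.6837291200306882), np.float64(-0.08312901314455584)] 9.493914391407513 0.015779142419237224
```

View pics/a4.png

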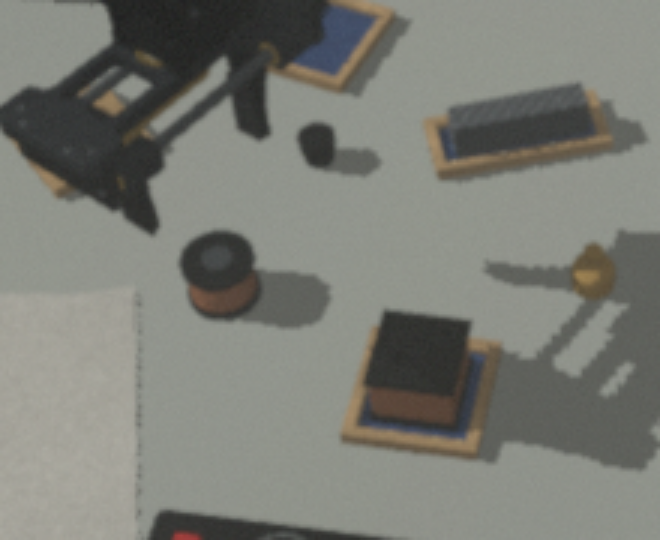

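The yoke and square coil are both seated, at crop (525,125) and (415,375). Next, the round coil at crop (220,275).

Emit:
send_rows(
  moves=[
    [[0,0,0,-0.05,0,3,1],[0,0,0,0,0,3,1],[0,0,0,0,0,3,1],[0,0,0,0,0,1,1],[0,0,0,0,0,0,-1]],
  ],
)

```text
time_s: 16.7
position: [0.6382, -0.2365, 0.0133]
tcp_rot: [[0.343, 0.939, -0.003], [0.939, -0.343, 0.002], [0.001, -0.004, -1.0]]
force: [-0.3, -0.4, 0.8]
opening: 0.961
```

Emit:
send_rows(
  moves=[
    [[0,0,0,0,0,0,-1],[0,0,0,0,0,0,-1],[0,0,0,0,0,0,-1],[0,0,0,0,0,0,-1],[0,0,0,0,0,0,-1]],
  ],
)

```text
time_s: 17.2
position: [0.6399, -0.2383, 0.016]
tcp_rot: [[0.344, 0.939, 0.002], [0.939, -0.344, -0.001], [-0.0, 0.002, -1.0]]
force: [-0.5, 1.4, 3.5]
opening: 0.545
```

Emit:
send_rows(
  moves=[
    [[0,0,0,0,0,0,-1],[0,0,0,0,0,0,-1],[0,0,0,0,0,0,-1],[0,0,0,0,0,-0.5,-1],[0,0,0,0,0,-1,-1]],
  ],
)

```text
time_s: 17.7
position: [0.6375, -0.237, 0.0287]
tcp_rot: [[0.344, 0.939, -0.004], [0.939, -0.344, 0.002], [0.001, -0.005, -1.0]]
force: [-0.6, 0.4, -1.3]
opening: 0.546
```

```bash
python3 plan.py -1 639 -237 80 -20 539 -392.3 80 -35.2
python3 - <<'E'
from rig import *
import cv2
im=capture("scene"); cv2.imwrite("pics/a5.png",cv2.resize(im[200:320,130:270],None,fx=4,fy=4))
E
```

```text
t 17.7 pos [ 637.5 -237.    28.7] jaw -20.1 tilt [-0.004  0.002] F [-0.6  0.4 -1.3] open mm 47.5
[[0, 0, -0.1, 0.02, 0.07, -2.56, -1.0], [0, 0, -0.0, 0.03, 0.07, -2.57, -1.0], [0, 0, 3.0, -3.6, -0.81, 0.0, -1.0], [0, 0, 3.0, -3.64, -0.63, 0.0, -1.0], [0, 0, 3.1, -3.67, -0.43, 0.0, -1.0]]
[[0, 0, 3.0, -3.69, -0.24, 0.0, -1.0], [0, 0, 3.1, -3.7, -0.04, 0.0, -1.0], [0, 0, 0, 0, 0, 0, -1.0], [0, 0, 0, 0, 0, 0, -1.0], [0, 0, 0, 0, 0, 0, -1.0]]
```

View pics/a5.png

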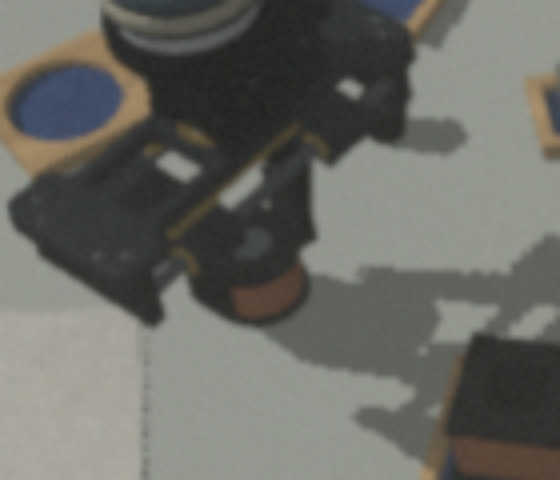

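Emit:
send_rows(
  moves=[
    [[0,0,0,0,0.15,-2,-1],[0,0,0,0,0,-2.6,-1],[0,0,0,-1,-0.25,-0.5,-1],[0,0,0,-2,-0.45,0,-1],[0,0,0,-3,-0.65,0,-1]],
  ],
)

```text
time_s: 18.25
position: [0.6068, -0.2895, 0.0808]
tcp_rot: [[0.342, 0.94, -0.0], [0.94, -0.342, 0.0], [0.0, -0.0, -1.0]]
force: [-1.2, -0.4, -0.7]
opening: 0.545
```

Emit:
send_rows(
  moves=[
    [[0,0,0,-3.5,-0.75,0,-1],[0,0,0,-3.5,-0.75,0,-1],[0,0,0,-3,-0.65,0,-1],[0,0,0,-1.5,-0.35,0,-1],[0,0,0,-0.5,-0.1,0,-1]],
  ],
)

```text
time_s: 18.75
position: [0.5399, -0.3953, 0.0804]
tcp_rot: [[0.347, 0.938, -0.001], [0.938, -0.347, 0.001], [0.0, -0.001, -1.0]]
force: [0.4, 0.5, -2.1]
opening: 0.545
```

Emit:
send_rows(
  moves=[
    [[0,0,0,0,0,0,-1],[0,0,0,0,0,0,-1],[0,0,0,0,0,0,-1],[0,0,0,0,0,0,-1],[0,0,0,0,0,0,-1]],
  ],
)

```text
time_s: 19.25
position: [0.5421, -0.393, 0.0811]
tcp_rot: [[0.343, 0.939, 0.0], [0.939, -0.343, 0.0], [0.0, 0.0, -1.0]]
force: [-0.4, 0.3, -1.9]
opening: 0.544
```

```bash
python3 plan.py -1 539 -392.3 80 -20 539 -392.3 20 -20
python3 - <<'E'
from rig import *
import cv2
im=capture("scene"); cv2.imwrite("pics/a6.png",cv2.resize(im[140:280,60:220],None,fx=4,fy=4))
E
```

```text
t 19.25 pos [ 542.1 -393.    81.1] jaw -20.1 tilt [0. 0.] F [-0.4  0.3 -1.9] open mm 47.4
[[0, 0, -0.1, -0.04, -0.31, 0.11, -1.0], [0, 0, 0.0, -0.0, 0.0, 3.0, -1.0], [0, 0, 0.0, -0.0, 0.0, 3.0, -1.0], [0, 0, 0, 0, 0, 0, -1.0], [0, 0, 0, 0, 0, 0, -1.0]]
```

View pics/a6.png

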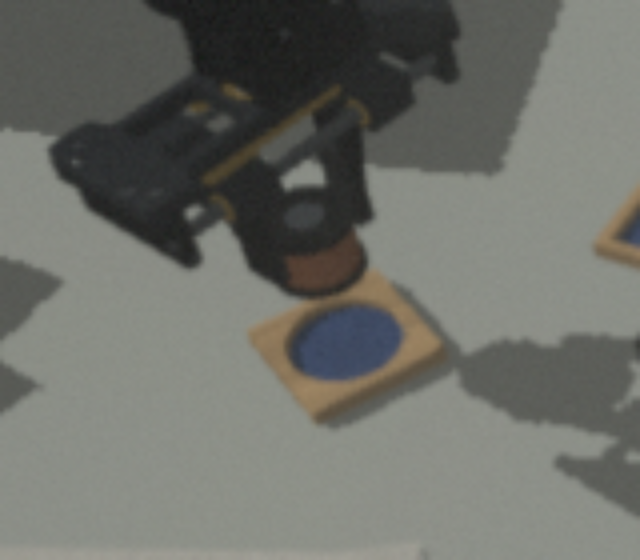

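The round coil hangs about upright above its block (crop (320,245)). Lowering it.

Emit:
send_rows(
  moves=[
    [[0,0,0,0,-0.3,1,-1],[0,0,0,0,0,2,-1],[0,0,0,0,0,2,-1],[0,0,0,0,0,0.6,-1],[0,0,0,0,0,0.3,-1]],
  ],
)

```text
time_s: 19.8
position: [0.5379, -0.3921, 0.0207]
tcp_rot: [[0.344, 0.939, -0.002], [0.939, -0.344, 0.002], [0.001, -0.002, -1.0]]
force: [-0.4, 0.6, -0.8]
opening: 0.543
```

Emit:
send_rows(
  moves=[
    [[0,0,0,0,0,0.2,-1],[0,0,0,0,0,0.1,-1],[0,0,0,0,0,0,-1],[0,0,0,0,0,0,-1],[0,0,0,0,0,0,0.5]],
  ],
)

```text
time_s: 20.3
position: [0.5392, -0.3932, 0.0198]
tcp_rot: [[0.344, 0.939, 0.001], [0.939, -0.344, -0.001], [-0.001, 0.002, -1.0]]
force: [0.8, -0.3, -0.5]
opening: 0.579
```

Emit:
send_rows(
  moves=[
    [[0,0,0,0,0,0,1],[0,0,0,0,0,0,1],[0,0,0,0,0,0,1],[0,0,0,0,0,0,1],[0,0,0,0,0,0,1]],
  ],
)

```text
time_s: 20.8
position: [0.5387, -0.3927, 0.019]
tcp_rot: [[0.344, 0.939, -0.0], [0.939, -0.344, 0.0], [0.0, -0.0, -1.0]]
force: [0.0, -0.1, -0.1]
opening: 0.969
```

```bash
python3 plan.py 1 539 -392.3 150 -20 550 0 150 40 389 249.7 110 88.4
```

```text
t 20.8 pos [ 538.7 -392.7   19. ] jaw -20.1 tilt [-0.  0.] F [ 0.  -0.1 -0.1] open mm 84.3
[[0, 0, -0.0, 0.02, 0.01, -4.37, 1.0], [0, 0, -0.1, 0.02, 0.0, -4.36, 1.0], [0, 0, -0.0, 0.01, 0.01, -4.37, 1.0], [0, 0, -6.7, 4.14, -1.38, 0.0, 1.0], [0, 0, -6.7, 4.27, -0.89, 0.0, 1.0]]
[[0, 0, -6.7, 4.34, -0.38, 0.0, 1.0], [0, 0, -6.7, 4.36, 0.13, 0.0, 1.0], [0, 0, -6.6, 4.31, 0.63, 0.0, 1.0], [0, 0, -6.7, 4.21, 1.13, 0.0, 1.0], [0, 0, -6.6, 4.06, 1.61, 0.0, 1.0]]
[[0, 0, -6.7, 3.84, 2.06, 0.0, 1.0], [0, 0, -6.6, 3.58, 2.5, 0.0, 1.0], [0, 0, -6.9, 4.21, 0.53, 0.57, 1.0], [0, 0, -6.9, 4.12, 1.03, 0.57, 1.0], [0, 0, -6.9, 3.96, 1.52, 0.57, 1.0]]
[[0, 0, -6.9, 3.75, 1.98, 0.57, 1.0], [0, 0, -6.9, 3.49, 2.42, 0.57, 1.0], [0, 0, -7.0, 3.17, 2.82, 0.58, 1.0], [0, 0, -6.9, 2.8, 3.19, 0.57, 1.0], [0, 0, 0, 0, 0, 0, 1.0]]
```

Emit:
send_rows(
  moves=[
    [[0,0,0,0,0,-4.4,1],[0,0,0,0,0,-4.4,1],[0,0,0,0,0,-4.4,1],[0,0,-6.7,4.15,-1.4,0,1],[0,0,-6.7,4.25,-0.9,0,1]],
  ],
)

```text
time_s: 21.3
position: [0.5419, -0.3066, 0.1533]
tcp_rot: [[0.115, 0.993, 0.004], [0.993, -0.115, -0.003], [-0.003, 0.005, -1.0]]
force: [0.2, 1.4, -0.9]
opening: 1.001
```

Emit:
send_rows(
  moves=[
    [[0,0,-6.7,4.35,-0.4,0,1],[0,0,-6.7,4.35,0.1,0,1],[0,0,-6.7,4.3,0.6,0,1],[0,0,-6.7,4.2,1.1,0,1],[0,0,-6.7,4.05,1.6,0,1]],
  ],
)

```text
time_s: 21.8
position: [0.5461, -0.0864, 0.1512]
tcp_rot: [[-0.454, 0.891, 0.0], [0.891, 0.454, -0.0], [-0.0, 0.0, -1.0]]
force: [0.4, -0.1, 0.5]
opening: 0.998
```

Emit:
send_rows(
  moves=[
    [[0,0,-6.7,3.85,2.05,0,1],[0,0,-6.7,3.6,2.5,0,1],[0,0,-6.9,4.2,0.5,0.6,1],[0,0,-6.9,4.1,1.0,0.6,1],[0,0,-6.9,3.95,1.5,0.6,1]],
  ],
)

```text
time_s: 22.3
position: [0.4778, 0.1067, 0.133]
tcp_rot: [[-0.876, 0.483, 0.001], [0.483, 0.876, 0.0], [-0.001, 0.0, -1.0]]
force: [-0.0, -0.6, -1.1]
opening: 1.0
```

Emit:
send_rows(
  moves=[
    [[0,0,-6.9,3.75,2,0.6,1],[0,0,-6.9,3.5,2.4,0.6,1],[0,0,-6.9,3.15,2.8,0.6,1],[0,0,-6.9,2.8,3.2,0.4,1],[0,0,0,0,0,0,1]],
  ],
)

```text
time_s: 22.8
position: [0.3821, 0.2503, 0.1106]
tcp_rot: [[-1.0, 0.019, -0.004], [0.019, 1.0, -0.0], [0.004, -0.0, -1.0]]
force: [-1.2, -0.3, 0.3]
opening: 0.997
```

Emit:
send_rows(
  moves=[
    [[0,0,0,0,0,0,1],[0,0,0,0,0,0,1],[0,0,0,0,0,0,1],[0,0,0,0,0,0,1],[0,0,0,0,0,0,1]],
  ],
)

```text
time_s: 23.3
position: [0.387, 0.2469, 0.1111]
tcp_rot: [[-1.0, 0.029, 0.0], [0.029, 1.0, 0.0], [-0.0, 0.0, -1.0]]
force: [0.2, 0.3, -0.8]
opening: 0.997
```

```bash
python3 plan.py 1 389 249.7 60 88.4 389 249.7 9 88.4
python3 - <<'E'
from fit import *
im=capture("scene"); capture("top"); p=(.539,-.392)
mk=masks(("top","scene"),"coil_rd_c",p)
for k in [mk]+[{n:m} for n,m in mk.items()]:
    f,e=fit("coil_rd_c",p,k,[.12],.004); print(list(k),f[:2],e)
cv2.imwrite("pics/a7.png",np.hstack([cv2.resize(im[180:280,100:200],(400,400)),cv2.resize(im[170:270,400:500],(400,400))]))
E
```

```text
t 23.3 pos [387.  246.9 111.1] jaw 88.4 tilt [0. 0.] F [ 0.2  0.3 -0.8] open mm 86.7
[[0, 0, -0.0, -0.1, 0.14, 2.56, 1.0], [0, 0, -0.0, -0.1, 0.14, 2.55, 1.0], [0, 0, -0.0, 0.0, 0.0, 2.55, 1.0], [0, 0, -0.0, 0.0, 0.0, 2.55, 1.0], [0, 0, 0, 0, 0, 0, 1.0]]
['top'] [np.float64(0.5372998951399292), np.float64(-0.39057588560648343)] 0.006053028592906827
['top'] [np.float64(0.5372998951399292), np.float64(-0.39057588560648343)] 0.006053028592906827
```

View pics/a7.png

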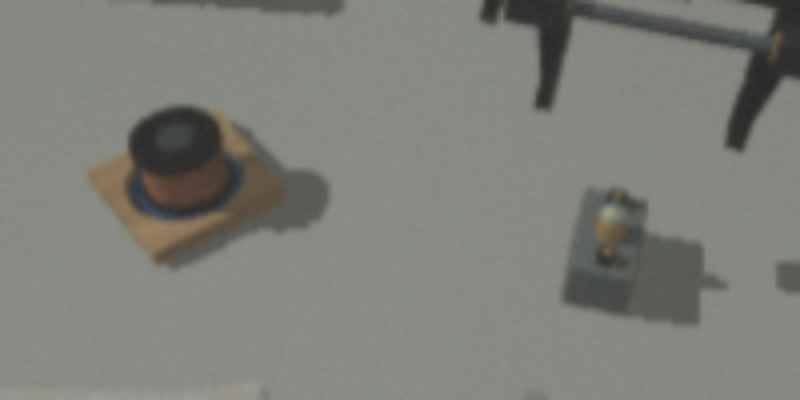

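The round coil sits in its recess with felt showing all round, about 2 mm off centre in the top view. The lamp lies between the open fingers. Grasping it.

Emit:
send_rows(
  moves=[
    [[0,0,0,-0.2,0.25,2.5,1],[0,0,0,0,0,2.5,1],[0,0,0,0,0,2.5,1],[0,0,0,0,0,2.4,1],[0,0,0,0,0,0.3,1]],
  ],
)

```text
time_s: 24.0
position: [0.387, 0.2495, 0.007]
tcp_rot: [[-1.0, 0.027, -0.004], [0.027, 1.0, -0.002], [0.004, -0.002, -1.0]]
force: [-0.1, -0.1, 0.2]
opening: 1.0
```

Emit:
send_rows(
  moves=[
    [[0,0,0,0,0,0,-1],[0,0,0,0,0,0,-1],[0,0,0,0,0,0,-1],[0,0,0,0,0,0,-1],[0,0,0,0,0,0,-1]],
  ],
)

```text
time_s: 24.5
position: [0.3888, 0.2502, 0.0098]
tcp_rot: [[-1.0, 0.027, 0.001], [0.027, 1.0, 0.001], [-0.001, 0.001, -1.0]]
force: [0.5, -0.2, 0.2]
opening: 0.633
```

Emit:
send_rows(
  moves=[
    [[0,0,0,0,0,0,-1],[0,0,0,0,0,0,-1],[0,0,0,0,0,0,-1],[0,0,0,0,0,0,-1],[0,0,0,0,0,0,-1]],
  ],
)

```text
time_s: 25.0
position: [0.3884, 0.25, 0.0092]
tcp_rot: [[-1.0, 0.027, 0.0], [0.027, 1.0, -0.0], [-0.0, -0.0, -1.0]]
force: [-0.2, -0.5, 2.4]
opening: 0.392
```

Emit:
send_rows(
  moves=[
    [[0,0,0,0,0,0,-1],[0,0,0,0,0,-1,-1],[0,0,0,0,0,-2,-1],[0,0,0,0,0,-3,-1],[0,0,0,0,0,-3,-1]],
  ],
)

```text
time_s: 25.5
position: [0.3876, 0.2499, 0.0999]
tcp_rot: [[-1.0, 0.027, -0.002], [0.027, 1.0, -0.0], [0.002, -0.0, -1.0]]
force: [0.5, -0.1, -1.1]
opening: 0.387
```

```bash
python3 plan.py -1 480 100 100 88.4 500 -120 100 83.6 392.3 -255.2 90 83.6
```

```text
t 25.5 pos [387.6 249.9  99.9] jaw 88.5 tilt [-0.002 -0.   ] F [ 0.5 -0.1 -1.1] open mm 33.7
[[0, 0, 0.0, -2.41, -3.68, -0.0, -1.0], [0, 0, 0.0, -2.41, -3.69, -0.0, -1.0], [0, 0, 0.0, -2.41, -3.68, -0.01, -1.0], [0, 0, 0.1, -2.41, -3.69, -0.0, -1.0], [0, 0, 1.0, -0.53, -4.39, -0.0, -1.0]]
[[0, 0, 0.9, -0.6, -4.38, -0.0, -1.0], [0, 0, 1.0, -0.67, -4.36, -0.0, -1.0], [0, 0, 0.9, -0.75, -4.35, -0.0, -1.0], [0, 0, 1.0, -0.81, -4.34, -0.0, -1.0], [0, 0, -0.0, 2.3, -3.66, 0.25, -1.0]]
[[0, 0, -0.0, 2.29, -3.66, 0.25, -1.0], [0, 0, -0.0, 2.3, -3.66, 0.25, -1.0], [0, 0, -0.0, 2.29, -3.67, 0.25, -1.0], [0, 0, 0, 0, 0, 0, -1.0], [0, 0, 0, 0, 0, 0, -1.0]]
```

Emit:
send_rows(
  moves=[
    [[0,0,0,-2.4,-3.7,0,-1],[0,0,0,-2.4,-3.7,0,-1],[0,0,0,-2.4,-3.7,0,-1],[0,0,0,-2.4,-3.7,0,-1],[0,0,1,-0.55,-4.4,0,-1]],
  ],
)

```text
time_s: 26.0
position: [0.4885, 0.0537, 0.0998]
tcp_rot: [[-0.999, 0.044, 0.006], [0.044, 0.999, -0.0], [-0.006, -0.0, -1.0]]
force: [0.6, -0.2, -0.5]
opening: 0.39
```

Emit:
send_rows(
  moves=[
    [[0,0,1,-0.6,-4.4,0,-1],[0,0,1,-0.65,-4.35,0,-1],[0,0,1,-0.75,-4.35,0,-1],[0,0,1,-0.8,-4.35,0,-1],[0,0,0,2.3,-3.65,0.25,-1]],
  ],
)

```text
time_s: 26.5
position: [0.4781, -0.1592, 0.0977]
tcp_rot: [[-0.993, 0.114, 0.009], [0.114, 0.993, -0.005], [-0.01, -0.004, -1.0]]
force: [0.8, -0.7, -1.4]
opening: 0.387
```

Emit:
send_rows(
  moves=[
    [[0,0,0,2.3,-3.65,0.25,-1],[0,0,0,2.3,-3.65,0.25,-1],[0,0,0,2.3,-3.65,0.25,-1],[0,0,0,0,0,0,-1],[0,0,0,0,0,0,-1]],
  ],
)

```text
time_s: 27.0
position: [0.3916, -0.2558, 0.0892]
tcp_rot: [[-0.993, 0.117, -0.0], [0.117, 0.993, 0.001], [0.0, 0.001, -1.0]]
force: [0.5, 1.0, -1.8]
opening: 0.385
```

Emit:
send_rows(
  moves=[
    [[0,0,0,0,0,0,-1],[0,0,0,0,0,0,-1],[0,0,0,0,0,0,-1],[0,0,0,0,0,0,-1],[0,0,0,0,0,0,-1]],
  ],
)

```text
time_s: 27.5
position: [0.3927, -0.2547, 0.0891]
tcp_rot: [[-0.994, 0.113, 0.0], [0.113, 0.994, -0.0], [-0.0, -0.0, -1.0]]
force: [-0.4, 0.8, -1.6]
opening: 0.386
```

```bash
python3 plan.py -1 392.3 -255.2 14 83.6
python3 - <<'E'
from rig import *
import cv2
im=capture("scene"); cv2.imwrite("pics/a8.png",cv2.resize(im[120:240,160:300],None,fx=4,fy=4))
E
```

```text
t 27.5 pos [ 392.7 -254.7   89.1] jaw 83.5 tilt [ 0. -0.] F [-0.4  0.8 -1.6] open mm 33.6
[[0, 0, -0.0, 0.01, -0.03, 3.75, -1.0], [0, 0, -0.1, 0.02, -0.02, 3.76, -1.0], [0, 0, 0, 0, 0, 0, -1.0], [0, 0, 0, 0, 0, 0, -1.0], [0, 0, 0, 0, 0, 0, -1.0]]
```

View pics/a8.png

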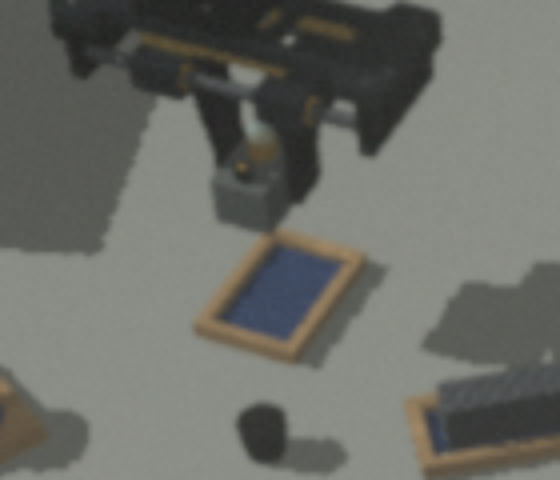

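The lamp is held upright above its block (crop (250,190)). Lowering and releasing it.

Emit:
send_rows(
  moves=[
    [[0,0,0,0,0,2.5,-1],[0,0,0,0,0,2.5,-1],[0,0,0,0,0,1.7,-1],[0,0,0,0,0,0.4,-1],[0,0,0,0,0,0.2,-1]],
  ],
)

```text
time_s: 28.05
position: [0.3922, -0.2551, 0.0157]
tcp_rot: [[-0.993, 0.114, -0.001], [0.114, 0.993, 0.001], [0.001, 0.001, -1.0]]
force: [0.6, 0.3, -1.7]
opening: 0.389
```

Emit:
send_rows(
  moves=[
    [[0,0,0,0,0,0.2,-1],[0,0,0,0,0,0,-1],[0,0,0,0,0,0,-1],[0,0,0,0,0,0,0],[0,0,0,0,0,0,0.4]],
  ],
)

```text
time_s: 28.55
position: [0.3926, -0.2555, 0.0145]
tcp_rot: [[-0.993, 0.114, 0.001], [0.114, 0.993, -0.001], [-0.001, -0.001, -1.0]]
force: [0.6, 0.3, -1.0]
opening: 0.49
```

Emit:
send_rows(
  moves=[
    [[0,0,0,0,0,0,0.4],[0,0,0,0,0,0,0.4],[0,0,0,0,0,0,0.4],[0,0,0,0,0,0,0.4],[0,0,0,0,0,0,0.4]],
  ],
)

```text
time_s: 29.05
position: [0.3923, -0.2552, 0.014]
tcp_rot: [[-0.993, 0.114, -0.0], [0.114, 0.993, 0.0], [0.0, 0.0, -1.0]]
force: [-0.8, 0.1, -0.3]
opening: 0.698
```

Emit:
send_rows(
  moves=[
    [[0,0,0,0,0,-2,0.4],[0,0,0,0,0,-3,0.4],[0,0,0,0,0,-4,0.4],[0,0,0,0,0,-4,0.4],[0,0,0,0,0,-4,0.4]],
  ],
)

```text
time_s: 29.55
position: [0.3919, -0.2548, 0.1855]
tcp_rot: [[-0.993, 0.114, -0.001], [0.114, 0.993, 0.001], [0.001, 0.0, -1.0]]
force: [-0.0, -0.4, -0.2]
opening: 0.7
```

Emit:
send_rows(
  moves=[
    [[0,0,0,0,4.5,0,0.4],[0,0,0,0,4.5,0,0.4],[0,0,0,-1,4.5,0,0.4],[0,0,0,-1,4.5,0,0.4],[0,0,0,0,0,0,0.4]],
  ],
)

```text
time_s: 30.05
position: [0.4326, -0.0737, 0.1841]
tcp_rot: [[-0.994, 0.107, -0.001], [0.107, 0.994, 0.002], [0.001, 0.002, -1.0]]
force: [-0.3, -0.5, 1.1]
opening: 0.697
```

```bash
cat > chk.py <<'E'
from fit import *
im=capture("scene"); tp=capture("top")
for t,p,y,dz in (("lamp_c",(.392,-.255),3.03,.004),("yoke_c",(.449,-.0885),2.1,.004),("coil_sq_c",(.684,-.081),.12,.004),("coil_rd_c",(.539,-.392),0,.004),("beaker_c",(.538,.397),0,0),("cell_c",(.643,.262),0,0)):
    mk=masks(("top","scene"),t,p)
    for n,m in mk.items():
        f,e=fit(t,p,{n:m},[y],dz); print(t,n,np.round(np.array(f[:2])*1000,1),round(np.degrees(f[2]),1),round(e,3))
cv2.imwrite("pics/a9.png",np.vstack([cv2.resize(im[150:320,100:380],(494,300)),cv2.resize(tp[130:330,320:650],(494,300))]))
E
python3 chk.py; python3 plan.py 1
```

```text
lamp_c top [ 393.9 -252.7] 176.1 0.04
lamp_c scene [ 390.7 -256.2] 175.7 0.025
yoke_c scene [446.  -87.8] 120.9 0.027
coil_sq_c top [682.6 -79.8] 6.4 0.074
coil_sq_c scene [683.7 -83.2] 9.4 0.011
coil_rd_c top [ 538.5 -389. ] 4.3 0.005
coil_rd_c scene [ 537.6 -394.3] 10.7 0.014
beaker_c top [539.1 398.6] 14.1 0.073
beaker_c scene [538.7 394.4] 7.7 0.111
cell_c top [642.8 263.5] 17.7 0.004
cell_c scene [646.3 260.2] 5.1 0.016
t 30.75 pos [432.6 -79.  184. ] jaw 83.4 tilt [-0.  0.] F [-0.4 -0.2 -0.4] open mm 60.7
```

View pics/a9.png

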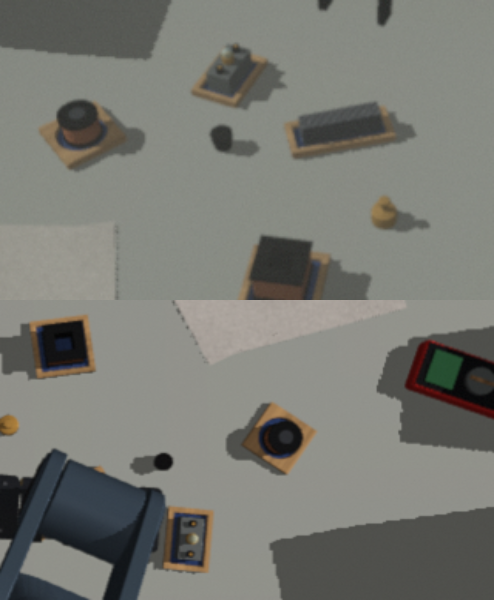

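All four parts are seated in their recesses: round coil (80,130), lamp (230,75), yoke (340,125) and square coil (285,270) in the composite. The beaker and cell have not moved, and the arm is clear and holding still. Handing in.

```bash
python3 -c "
from rig import bot
print(bot.hand_in())"
```

```text
the job is handed in; nothing more can be done
None
```

All four parts are in their matching storage blocks, placed in the order you listed: iron yoke, square coil, round coil, lamp holder. I handed the job in at about 31 s. No verdict was reported.

**Last checks:** the camera fits put each part within about 3 mm of its block's centre, against 7 mm of room. The pictures show all four lying flat in their recesses. The beaker and the battery cell are where they were to within about 2 mm, and the arm was clear of everything. The forces read at the end of each move never passed about 7 N.

**Disagreements:**
- **Camera offset:** the two cameras differ by about 4 mm in y throughout, which fits their stated accuracy. I used the joint fit, or for the round coil, seen by only one camera at first, shifted its y by 2 mm to match.
- **Square coil angle:** the two cameras give 6.4° and 9.4°, against 6.6° for its block.
- **Yoke in the last check:** the arm hid it from the top camera. That camera's earlier fit, just after it was placed, had it within about 2 mm of its block's centre.

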